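# Check-weigh a damper and draw its plunger half-way

## Robot

A 6-joint arm with a two-finger parallel gripper is mounted at the origin on the work surface. World frame = base frame: x ahead of the robot, y to its left, z up, the work surface at z = 0. Lengths are in m, angles in rad, forces in N, time in s.
With the tool pointing down it reaches from about 0.25 to 0.725 m from the base axis. Payload 9.7 kg.
Tool frame: the origin (TCP) lies midway between the tips of the shut fingers; the grasp point (between the pads) lies 19 mm behind it; x points along the fingers, z is the direction in which the jaws open and shut, and the axes are right-handed (so a half turn about x gives the same grasp; the last joint's range is limited). The gripper opens to 85 mm and grips with 20 to 120 N. Pads are 22 mm wide; open, the fingers measure 114 mm over their backs; the gripper's body (76 mm by 85 mm) begins 54 mm behind the grasp point. The pads swing forward as they close: fully open they stand 13 mm farther back than shut.
Start: joints at [1.175, 0.087, 0.176, 1.66, 0, 1.571], TCP at [0.212, 0.507, 0.231] pointing down, gripper open.
Joint ranges: [-3.13, 3.13], [-0.85, 1.81], [-1.15, 1.24], [-2.2, 2.28], [-1.44, 1.52], [-3.14, 3.14]. Speed limits (rad/s): [2.22, 2.22, 2.57, 3.14, 3.14, 3.14].

## Interface

Orientations are given as a unit quaternion [x, y, z, w].
In Python, from workcell import arm gives the robot as it stands.
- The arm moves only by the tool apply_moves, never from a script. Its argument "commands" is a list of rows, each a list of 3 entries, a list of its own where there are three numbers: the shift along the tool's x, y, z in cm, then the turn, a rotation vector about the tool's x, y, z in rad, then the closure in counts, from 0 (fully open) to 255 (shut). A call has 1 to 20 rows; each row shifts and turns the pose as measured when the row begins, along the tool's axes as they then stand; what a row does not reach is not made up. A row lasts 1/12 s, in which the tool goes at most 41.7 mm and 7.16 degrees, less where a joint would pass 70% of its speed; a pose out of reach is approached as far as the arm can. A call with a gripper value outside its range is refused whole. The fingers move at their own pace and stop on an object; "force" is the grip in N (left out, the last holds). Time passes only in rows, so rows that do not move let the fingers close. It gives the time, the measured TCP pose, the force and the opening at its end, in the units of the state.
- arm.read_state(): the state, without advancing time (a new reading comes with each control period).
- arm.grab_frame(name): name is "side" or "top"; returns (picture, depth): 480x640x3 uint8, red, green, blue; 480x640 float32, m along the optical axis (not along the pixel's ray), 0 where there is no reading.
- arm.calibration(name): a dict with "fx", "fy", "cx", "cy" (pixels), "k1" (the pictures are not rectified: a ray, as slopes to the right and down, at radius r is drawn at 1 + k1 r^2 times it, then the intrinsics apply), "view" (4x4, takes a point from world to camera coordinates). Camera axes: x right, y up, looking along -z (the intrinsics and any distortion apply to the point x, -y, -z); pixel columns grow to the right and rows downward; lengths in m; the calibration is good to about 2 mm. A picture is of the moment at which its call begins. calibration takes no time and is no camera call.
- arm.finish_job(): hands the job in, once; it reports no verdict.
The state is a dict: "clock": time; "qpos": joint angles; "joint_velocities": joint speeds; "effort": joint torques, N m; "tcp_pos": TCP position; "eef_rot": TCP orientation; "ft_force": force on the tool from outside, world axes, zero at the start; "torque": the same for the moment, N m; "finger_gap": opening from 0.0 (shut) to 1.0 (fully open).
Only numpy, scipy, OpenCV 4.12 (cv2) and the standard library are available. Lean on these libraries where they do the work, as an engineer would, in place of code of your own. Each camera call takes 0.05 s, during which the arm holds its last target.

## Task

Check the damper on the packing bench's beam scale: swing the arrest lever all the way over to the left so that the beam is let go and dips under the damper, then swing the lever all the way back so that the beam is lifted level and arrested again, with the plunger still fully home. Only then take the plunger by its grip and draw it straight up out of its tube, without forcing it sideways, until half of its rod is out (about 40 mm, the dark ring on the rod level with the tube's mouth), and finish still holding it there, steady and in line with the tube. Leave the check weights, tape rolls and cartons where they are.

Things in the scene. Friction and masses are not known exactly. Their poses are not given: they have to be found in the camera images.
- scale: fixed beam scale, grey base plate 200 x 410 x 12 mm. Origin: centre of the plate's underside; x away from the lever side, y along the beam to its left (damper) end, z up. Beam 18 x 12 mm at x 0, 81 mm up, hinged at y -60 mm between posts 96 mm high; dark counterweight at y -155 mm, a post 110 mm high at x +32, y -190 mm
- arrest (a joint): arrest lever, rad: 0 = against its right stop, leaning 0.55 right of upright, beam held level; grows as it swings left (scale's +y; upright at 0.55) to 1.1 at its left stop, beam free. Its shaft lies along the scale's x, 50 mm above the bench at y 0; the lever swings in the plane x -80 mm. It stays where left; 1 to 3 N at the grip move it; starts at 0 to 0.12
- lever_grip (a point): centre of the lever's black grip, which is 18 mm thick and 52 mm long, along the lever; 125 mm from the lever's turning axis. Nothing stands within 50 mm beside it
- beam (a joint): beam, rad: 0 = level (held up by the arrest), grows as the damper end sinks, to 0.08 against its lower stop when let go (the damper then is 17 mm lower)
- tube_mouth (a point): centre of the mouth of the damper's steel tube, which is fixed upright in the left end of the beam at y +150 mm of the scale: outside diameter 26 mm, bore about 17 mm, 80 mm deep; mouth 125 mm above the bench while the beam is level. z points out of the tube along the bore
- plunger_grip (a point): centre of the dark cylindrical grip at the top of the plunger: 22 mm diameter, 40 mm tall, so its underside is 20 mm below this point. z along the rod, upward. Fully home it is 32 mm above the tube's mouth (12 mm of bare rod shows below the grip)
- plunger_foot (a point): lower end of the plunger's rod, 112 mm below the centre of its grip; fully home it stands on the tube's floor 80 mm below the mouth. The rod is 16 mm in diameter with a dark ring round it 40 mm above the foot. The plunger is loose in the tube, weighs 0.1 to 0.25 kg and drops back if let go
- plunger: the whole plunger; origin at its foot, z up along the rod
- weight_a: brass check weight, 30 mm diameter, 41 mm tall, on the scale's base plate behind the beam: leave alone
- weight_b: smaller brass check weight, 24 mm diameter, 33 mm tall, beside the other: leave alone
- tape_green: roll of tape lying flat, 100 mm diameter, 48 mm tall: leave alone
- tape_clear: narrow roll of tape lying flat, 90 mm diameter, 25 mm tall: leave alone
- carton_small: closed cardboard carton 120 x 60 x 45 mm: leave alone
- carton_open: open cardboard carton 150 x 110 x 80 mm with two flaps: leave alone
Things that resemble listed ones, but are neither listed nor needed, are in the scene too. Leave any blue, brown or purple look-alike of the plunger alone.

How it is judged:
On the way, in this order (a step that is already met when the one before it is completed fails the run):
1. the lever is swung over to the left and the beam dips (value of joint arrest above 0.9 rad and value of joint beam above 0.06 rad), for 0.2 s.
2. the lever is back and the beam is level, the plunger still home (value of joint arrest below 0.2 rad and value of joint beam below 0.02 rad and z of plunger_foot in the frame of tube_mouth below -0.074 m), for 0.2 s.
At the end, for the whole second after the job is handed in: The gripper holds the plunger still, drawn 30 to 50 mm out of the tube from fully home, within 0.06 rad of the tube's axis, pressing on the bore with less than 10 N; the lever is back (below 0.2 rad) and the beam level (below 0.02 rad) (z of plunger_foot in the frame of tube_mouth between -0.05 and -0.03 m and angle between the z axis of plunger_foot and the z axis of tube_mouth, either way round below 0.06 rad and horizontal distance between plunger_foot and tube_mouth below 0.006 m and contact force between plunger and the fingers above 1 N and contact force between plunger and scale below 10 N and linear speed of plunger below 0.02 m/s and value of joint arrest below 0.2 rad and value of joint beam below 0.02 rad); the arm keeps its last pose, push and grip.
It fails at once if the plunger is drawn while the beam is not arrested (z of plunger_foot in the frame of tube_mouth above -0.068 m and value of joint arrest above 0.3 rad).
It fails at once if the plunger comes (nearly) out of the tube (z of plunger_foot in the frame of tube_mouth above -0.015 m).
It fails at once if the plunger is forced against the tube (contact force between plunger and scale above 25 N).
It fails at once if a weight, tape roll or carton is moved (distance of any of weight_a, weight_b, tape_green, tape_clear, carton_small, carton_open from where it was at the start of the episode above 0.02 m).
It also fails if it takes over 53 s, if anything falls off the work surface, if the arm or the gripper's body presses on something with over 40 N, if the wrist force passes 120 N, or if a joint passes its speed limit or range.

## Working session

There is one attempt and no reset: what is moved stays moved. The work goes in short steps, Python scripts to look and compute and a tool call to move; the robot and the scene stay as the last step left them, time stands still between calls to the robot, and variables do not carry over. Pictures are saved under pics/ and viewed, and the job is handed in when it is done.

Besides the shell and the picture viewer there is one more tool, called after "Request:" as name(argument=value, ...), one argument or row to a line, values as JSON. apply_moves: Moves the arm, as the interface text tells. Its arguments: {"type":"object","properties":{"commands":{"type":"array"},"force":{"type":"number"}},"required":["commands"]}

```bash
ls; mkdir -p pics
cat > h.py <<'E'
import numpy as np, cv2, json
from workcell import arm
def save(n,img): cv2.imwrite(f'pics/{n}.png',img[:,:,::-1])
def ray(cam,u,v):
    c=arm.calibration(cam); K=np.array([[c['fx'],0,c['cx']],[0,c['fy'],c['cy']],[0,0,1.]])
    p=cv2.undistortPoints(np.array([[[u,v]]],float),K,np.array([c['k1'],0,0,0.]))[0,0]
    V=np.array(c['view']); R=V[:3,:3]; o=-R.T@V[:3,3]
    d=R.T@np.array([p[0],-p[1],-1.]); return o,d
def atz(cam,u,v,z):
    o,d=ray(cam,u,v); return o+d*(z-o[2])/d[2]
def atd(cam,u,v,dep):
    o,d=ray(cam,u,v); return o+d*dep
def proj(cam,P):
    c=arm.calibration(cam); V=np.array(c['view']); q=V[:3,:3]@np.array(P)+V[:3,3]
    x,y=q[0]/-q[2],-q[1]/-q[2]; s=1+c['k1']*(x*x+y*y); return c['fx']*x*s+c['cx'],c['fy']*y*s+c['cy']
def two(c1,p1,c2,p2):
    o1,d1=ray(c1,*p1);o2,d2=ray(c2,*p2)
    A=np.stack([d1,-d2],1);t=np.linalg.lstsq(A,o2-o1,rcond=None)[0]
    a=o1+d1*t[0];b=o2+d2*t[1];return (a+b)/2,np.linalg.norm(a-b)
E
python3 - <<'E'
from h import *
for n in('side','top'):
    p,d=arm.grab_frame(n); save(n+'0',p); np.save(n+'0d.npy',d); np.save(n+'0p.npy',p)
    c=arm.calibration(n); print(n,c['k1'],c['fx'],ray(n,320,240))
print(arm.read_state())
E
```

```text
pics
side 0.03384196448483009 512.535767057151 (array([ 0.16491279, -0.89631643,  0.8348159 ]), array([ 0.32019183,  0.72408329, -0.61093835]))
top -0.020012638986382683 452.8071869298122 (array([ 0.34175111, -0.02050256,  1.39970575]), array([ 1.55891907e-01,  8.49508127e-04, -9.87774781e-01]))
{'clock': 0.1, 'qpos': array([1.17502225e+00, 8.74101483e-02, 1.75235838e-01, 1.65979657e+00,
       5.67145234e-06, 1.57084067e+00]), 'joint_velocities': array([ 1.04509303e-04, -1.54597558e-03,  2.04651889e-03,  8.03437875e-04,
        4.72664410e-05,  1.84251694e-04]), 'effort': array([-2.29891191e-05, -5.21561158e+01,  4.65654194e+01,  1.60474225e-02,
       -4.78265960e-06, -1.10120817e-05]), 'tcp_pos': array([0.21196036, 0.50730393, 0.2306627 ]), 'eef_rot': array([-0.39215846,  0.58889644,  0.39170143,  0.58820295]), 'ft_force': array([ 0.26449627, -0.52491945, -1.17516367]), 'torque': array([0.00651469, 0.01252385, 0.02624683]), 'finger_gap': 1.000134530568511}
```

View pics/side0.png

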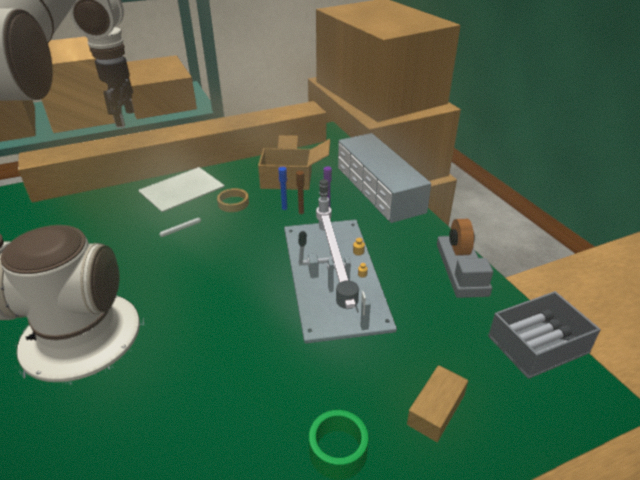

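View pics/top0.png

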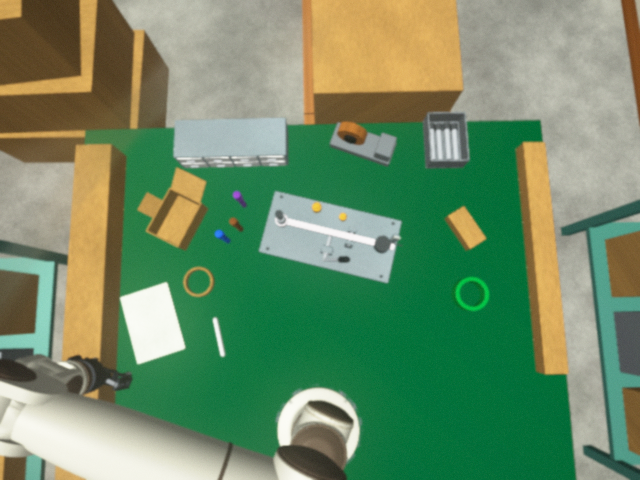

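Run:
```python
from h import *
p=np.load('side0p.npy')
save('side_c',cv2.resize(p[150:350,260:420],None,fx=3.7,fy=3,interpolation=cv2.INTER_CUBIC)[:, :])
t=np.load('top0p.npy')
save('top_c',cv2.resize(t[170:300,210:410],None,fx=4,fy=4,interpolation=cv2.INTER_CUBIC))
save('side_d',cv2.resize(p[155:235,265:365],None,fx=7,fy=7,interpolation=cv2.INTER_CUBIC))
# plate corners by grey contour
g=np.abs(t.astype(int).max(2)-t.min(2))<45
m=(g&(t.max(2)>70)).astype(np.uint8); m[:185]=0;m[290:]=0;m[:,:255]=0;m[:,405:]=0
m=cv2.morphologyEx(m,cv2.MORPH_CLOSE,np.ones((9,9)))
cs,_=cv2.findContours(m,0,2); c=max(cs,key=cv2.contourArea); r=cv2.minAreaRect(c); print(r)
for q in cv2.boxPoints(r): print(q,atz('top',*q,.012))
print(atz('top',*r[0],.012))
```

```text
((331.1226806640625, 236.34698486328125), (134.6147918701172, 64.16773223876953), 13.706960678100586)
[258.1297  251.56822] [0.52871907 0.17278853 0.012     ]
[273.33466 189.22795] [0.72646842 0.12477242 0.012     ]
[404.11566 221.12575] [ 0.6146854  -0.28319815  0.012     ]
[388.9107 283.466 ] [ 0.42172897 -0.22699222  0.012     ]
[ 0.57149175 -0.05409443  0.012     ]
```

View pics/side_c.png

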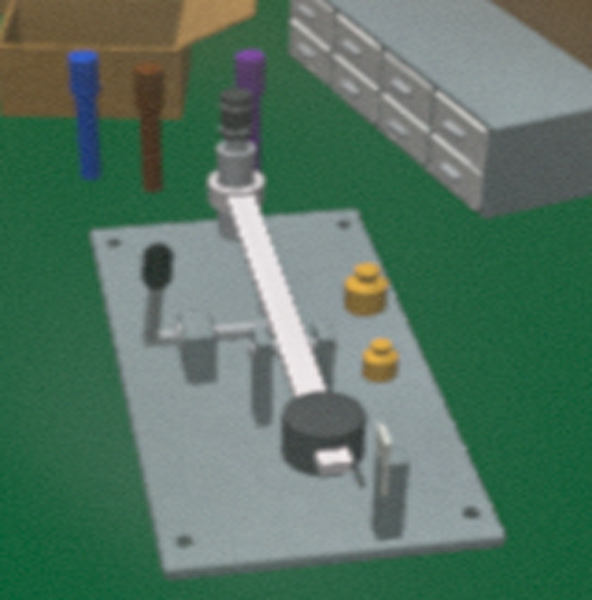

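View pics/top_c.png

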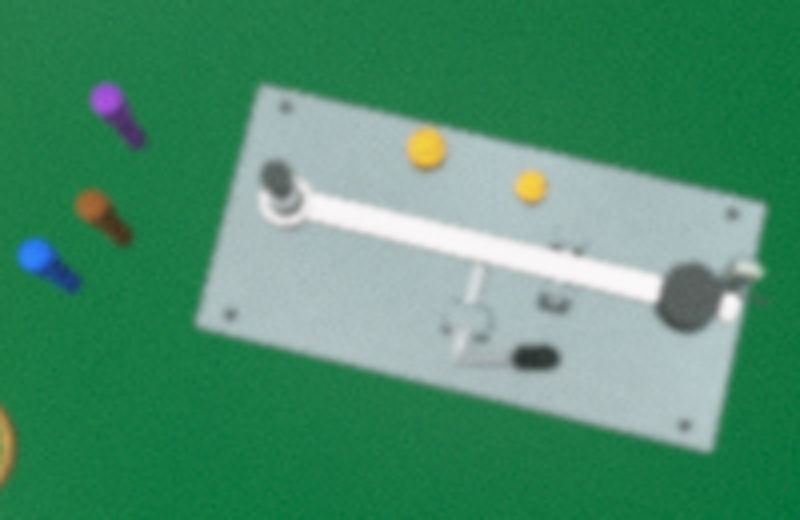

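View pics/side_d.png

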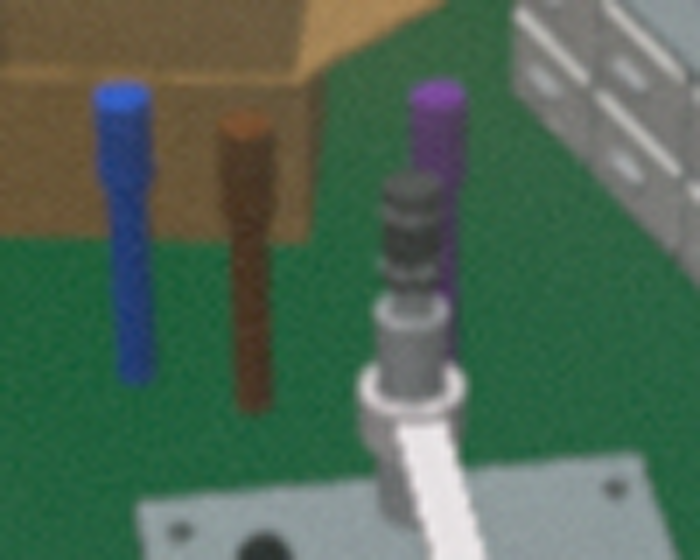

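```bash
cat >> h.py <<'E'
def fit(W,S):
    W=np.array(W)[:,:2];S=np.array(S)[:,:2];w=W.mean(0);s=S.mean(0)
    a,b=(S-s),(W-w); th=np.arctan2((a[:,0]*b[:,1]-a[:,1]*b[:,0]).sum(),(a*b).sum())
    R=np.array([[np.cos(th),-np.sin(th)],[np.sin(th),np.cos(th)]]); t=w-R@s
    return th,R,t,np.linalg.norm((S@R.T+t)-W,axis=1)
E
python3 - <<'E'
from h import *
S=[[.1,.205],[.1,-.205],[-.1,-.205],[-.1,.205]]
T=[(275,191.75),(402,221.25),(387.75,283),(259,251.5)]
def sc(x,y): return (260+x/3.7,150+y/3)
D=[sc(357,211),sc(503,540),sc(167,572),sc(91,232)]
for n,P in(('top',T),('side',D)):
    W=[atz(n,*p,.012) for p in P]; th,R,t,e=fit(W,S); print(n,th,t,e)
    G=lambda x,y,z:[*(R@[x,y]+t),z]
    for nm,q in dict(mouth=(0,.15,.125),grip=(0,.15,.157),griptop=(0,.15,.177),lev0=(-.08,-.125*np.sin(.55),.05+.125*np.cos(.55)),lev12=(-.08,-.125*np.sin(.43),.05+.125*np.cos(.43)),cw=(.032,-.19,.11)).items():
        w=G(*q); print(nm,np.round(w,4),[tuple(np.round(proj(c,w),1)) for c in('top','side')])
def tc(x,y): return (210+x/4,170+y/4)
def sd(x,y): return (265+x/7,155+y/7)
print('tops',two('top',tc(274,172),'side',sd(413,185)))
print('lever',two('top',tc(536,357),'side',sc(157,266)))
E
```

```text
top -0.26041411132068626 [ 0.57116629 -0.05260968] [0.00245417 0.00059036 0.0020605  0.00192179]
mouth [0.6098 0.0923 0.125 ] [(np.float64(280.6), np.float64(217.9)), (np.float64(322.5), np.float64(200.2))]
grip [0.6098 0.0923 0.157 ] [(np.float64(279.6), np.float64(215.5)), (np.float64(322.5), np.float64(189.4))]
griptop [0.6098 0.0923 0.177 ] [(np.float64(278.9), np.float64(214.0)), (np.float64(322.4), np.float64(182.4))]
lev0 [ 0.477  -0.0951  0.1566] [(np.float64(347.9), np.float64(261.2)), (np.float64(302.0), np.float64(245.8))]
lev12 [ 0.4804 -0.0824  0.1636] [(np.float64(343.4), np.float64(259.8)), (np.float64(301.1), np.float64(239.5))]
cw [ 0.5532 -0.2444  0.11  ] [(np.float64(397.9), np.float64(235.6)), (np.float64(365.6), np.float64(295.9))]
side -0.26568832675651005 [ 0.57454375 -0.05227894] [0.00125934 0.00245435 0.00320139 0.00154999]
mouth [0.6139 0.0925 0.125 ] [(np.float64(280.6), np.float64(216.5)), (np.float64(324.0), np.float64(199.8))]
grip [0.6139 0.0925 0.157 ] [(np.float64(279.6), np.float64(214.1)), (np.float64(324.0), np.float64(189.0))]
griptop [0.6139 0.0925 0.177 ] [(np.float64(278.9), np.float64(212.6)), (np.float64(324.0), np.float64(182.1))]
lev0 [ 0.4802 -0.0943  0.1566] [(np.float64(347.6), np.float64(260.1)), (np.float64(303.2), np.float64(245.3))]
lev12 [ 0.4837 -0.0816  0.1636] [(np.float64(343.0), np.float64(258.6)), (np.float64(302.3), np.float64(238.9))]
cw [ 0.5555 -0.244   0.11  ] [(np.float64(397.7), np.float64(234.8)), (np.float64(366.5), np.float64(295.4))]
tops (array([0.6133304 , 0.09313449, 0.17833697]), np.float64(0.0019170702474311044))
lever (array([ 0.48221781, -0.08419708,  0.16645389]), np.float64(0.0012822908553986908))
```

```bash
cat >> h.py <<'E'
from scipy.spatial.transform import Rotation as Ro
TH=-0.263; RS=np.array([[np.cos(TH),-np.sin(TH)],[np.sin(TH),np.cos(TH)]]); TS=np.array([.5733,-.0522])
def S2W(x,y,z): return np.array([*(RS@[x,y]+TS),z])
def W2S(p): return np.array([*(RS.T@(np.array(p)[:2]-TS)),p[2]])
def goal(target,jaw=(0,1)):
    s=arm.read_state(); R=Ro.from_quat(s['eef_rot']); p=s['tcp_pos']
    zt=np.array([*(RS@np.array(jaw,float)),0]); best=None
    for sg in(1,-1):
        x=np.array([0,0,-1.]);z=sg*zt;y=np.cross(z,x);G=Ro.from_matrix(np.stack([x,y,z],1))
        rv=(R.inv()*G).as_rotvec()
        if best is None or np.linalg.norm(rv)<np.linalg.norm(best[0]): best=(rv,sg)
    d=np.array(target)-p
    print('t',round(s['clock'],2),'tcpS',np.round(W2S(p),4),'q6',s['qpos'].round(2),'gap',round(s['finger_gap'],3),'F',s['ft_force'].round(2))
    print('dworld mm',(d*1000).round(1),'dtool cm',(R.inv().apply(d)*100).round(2),'turn rv',best[0].round(3),'sign',best[1])
E
python3 - <<'E'
from h import *
print('leverS',W2S([.4822,-.0842,.1665]),'grip W',S2W(0,.15,.157),'topS',W2S([.6133,.0931,.178]))
goal(S2W(-.08,-.058,.28))
print(S2W(-.08,-.058,.28))
def tc(x,y): return (210+x/4,170+y/4)
def sd(x,y): return (265+x/7,155+y/7)
for a,b in (((107,98),(438,92)),((92,204),(246,122)),((37,253),(122,92))): print(two('top',tc(*a),'side',sd(*b)))
E
```

```text
leverS [-0.07964816 -0.05458371  0.1665    ] grip W [0.61229678 0.09264216 0.157     ] topS [0.00084969 0.15070291 0.178     ]
t 0.1 tcpS [-0.4944  0.4463  0.2307] q6 [1.18 0.09 0.18 1.66 0.   1.57] gap 1.0 F [ 0.26 -0.52 -1.18]
dworld mm [ 269.  -594.7   49.3] dtool cm [ -4.88 -47.75 -44.51] turn rv [-0.133 -0.001 -0.   ] sign 1
[ 0.48097209 -0.08740735  0.28      ]
(array([0.68011796, 0.21694459, 0.13555346]), np.float64(0.002290270006505962))
(array([0.60293636, 0.22693884, 0.13557297]), np.float64(0.002988704622722983))
(array([0.56737504, 0.26550384, 0.13739154]), np.float64(0.001651743813231687))
```

Request:
apply_moves(
  commands=[
    [[-0.5,-2.0,-2.0],[0,0,0],75],
    [[-0.5,-2.5,-2.4],[0,0,0],75],
    [[-0.5,-2.5,-2.4],[0,0,0],75],
    [[-0.5,-2.5,-2.4],[0,0,0],75],
    [[-0.5,-2.5,-2.4],[0,0,0],75],
    [[-0.5,-2.5,-2.4],[0,0,0],75],
    [[-0.5,-2.5,-2.4],[0,0,0],75],
    [[-0.5,-2.5,-2.4],[0,0,0],75],
    [[-0.5,-2.5,-2.4],[0,0,0],75],
    [[-0.4,-2.5,-2.4],[0,0,0],75],
    [[0,-2.5,-2.4],[0,0,0],75],
    [[0,-2.5,-2.4],[0,0,0],75],
    [[0,-2.5,-2.4],[0,0,0],75],
    [[0,-2.5,-2.4],[0,0,0],75],
    [[0,-2.5,-2.4],[0,0,0],75],
    [[0,-2.5,-2.4],[0,0,0],75],
    [[0,0,0],[-0.07,0,0],75],
    [[0,0,0],[-0.063,0,0],75],
    [[0,0,0],[0,0,0],75],
  ],
)

```text
clock: 1.68
tcp_pos: [0.4362, -0.0215, 0.2759]
eef_rot: [-0.433, 0.564, 0.431, 0.556]
ft_force: [0.1, 0.7, 0.2]
finger_gap: 0.704
```

Run:
```python
from h import *
goal(S2W(-.08,-.058,.28))
```

```text
t 1.68 tcpS [-0.1404 -0.006   0.2759] q6 [-0.04 -0.15  0.03  1.76 -0.01  0.21] gap 0.704 F [0.06 0.66 0.16]
dworld mm [ 44.8 -65.9   4.1] dtool cm [-0.38 -6.   -5.25] turn rv [ 0.007 -0.011 -0.005] sign 1
```

Request:
apply_moves(
  commands=[
    [[0,-2.0,-1.75],[0,0,0],75],
    [[0,-2.0,-1.75],[0,0,0],75],
    [[0,-2.0,-1.75],[0.007,-0.011,-0.005],75],
    [[0,0,0],[0,0,0],75],
    [[0,0,0],[0,0,0],75],
  ],
)

```text
clock: 2.1
tcp_pos: [0.482, -0.0888, 0.2753]
eef_rot: [-0.428, 0.563, 0.429, 0.563]
ft_force: [-0.3, 0.1, -0.2]
finger_gap: 0.705
```

Run:
```python
from h import *
p,d=arm.grab_frame('side'); save('s1',cv2.resize(p[100:300,220:420],None,fx=3,fy=3))
p,d=arm.grab_frame('top'); save('t1',cv2.resize(p[170:320,260:460],None,fx=4,fy=4))
goal(S2W(-.08,-.058,.15))
```

```text
t 2.2 tcpS [-0.0792 -0.0585  0.2754] q6 [-0.18 -0.04  0.14  1.74  0.    0.09] gap 0.707 F [-0.6  -0.05  0.26]
dworld mm [  -0.7    0.7 -125.4] dtool cm [12.54  0.07  0.04] turn rv [-0.006  0.001 -0.001] sign 1
```

View pics/s1.png

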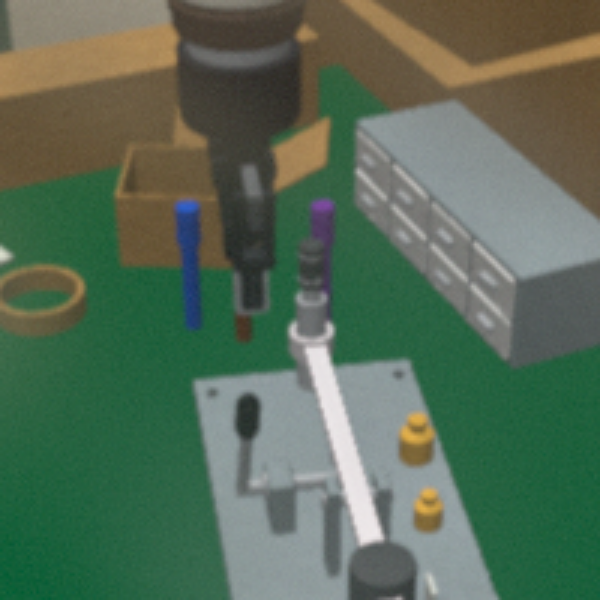

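View pics/t1.png

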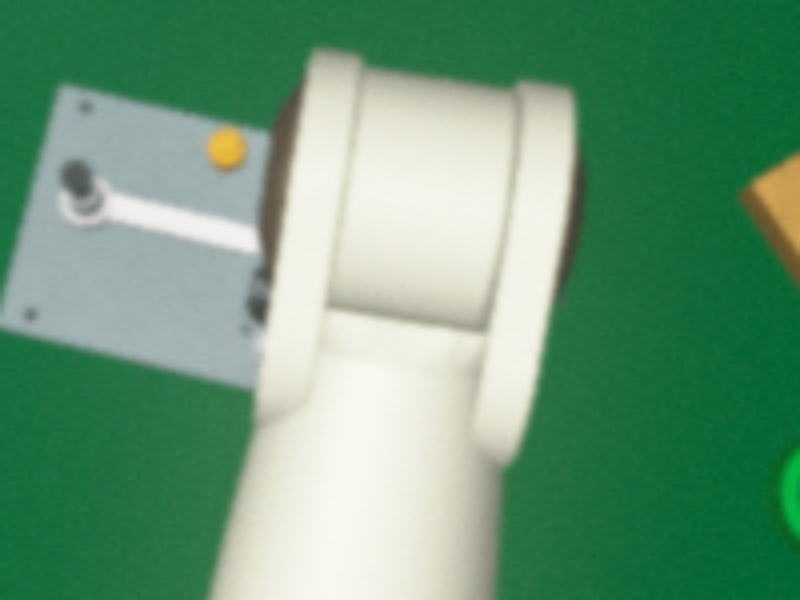

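The side view shows the fingertips (crop 250,310) right above the black lever grip (247,415). The arm covers the lever in the top view. Next I lower the open fingers astride the grip.

Request:
apply_moves(
  commands=[
    [[2.5,0,0],[0,0,0],75],
    [[2.5,0,0],[0,0,0],75],
    [[2.5,0,0],[0,0,0],75],
    [[1.5,0,0],[0,0,0],75],
    [[1.5,0,0],[0,0,0],75],
    [[1.5,0,0],[0,0,0],75],
    [[0.5,0,0],[0,0,0],75],
    [[0,0,0],[0,0,0],75],
  ],
)

```text
clock: 2.87
tcp_pos: [0.4792, -0.0805, 0.1477]
eef_rot: [-0.43, 0.56, 0.429, 0.563]
ft_force: [-0.1, -0.2, 0.5]
finger_gap: 0.709
```

Run:
```python
from h import *
p,d=arm.grab_frame('side'); save('s2',cv2.resize(p[150:300,240:420],None,fx=4,fy=4))
goal(S2W(-.08,.084,.15))
```

```text
t 2.92 tcpS [-0.0834 -0.0518  0.1483] q6 [-0.17 -0.09 -0.16  1.5   0.    0.1 ] gap 0.704 F [ 0.58  0.28 -0.27]
dworld mm [ 38.6 130.2   1.7] dtool cm [-0.15 -0.32 13.58] turn rv [-0.001  0.002  0.004] sign 1
```

View pics/s2.png

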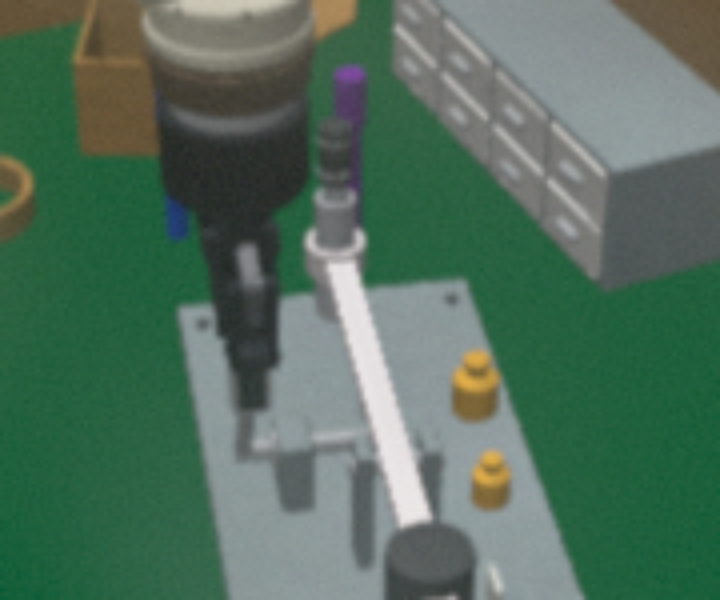

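The fingers straddle the lever (tip at crop 250,405) with no contact force. Now the push to the left.

Request:
apply_moves(
  commands=[
    [[0,-0.1,1.0],[0,0,0],75],
    [[0,-0.1,1.0],[0,0,0],75],
    [[0,0,1.0],[0,0,0],75],
    [[0,0,1.0],[0,0,0],75],
    [[0,0,1.0],[0,0,0],75],
    [[0,0,1.0],[0,0,0],75],
    [[0,0,1.0],[0,0,0],75],
    [[0,0,1.0],[0,0,0],75],
    [[0,0,1.0],[0,0,0],75],
    [[0,0,1.0],[0,0,0],75],
    [[0,0,0],[0,0,0],75],
    [[0,0,0],[0,0,0],75],
  ],
)

```text
clock: 3.92
tcp_pos: [0.5122, 0.0281, 0.1532]
eef_rot: [-0.433, 0.558, 0.428, 0.564]
ft_force: [0.1, -1.1, 0.6]
finger_gap: 0.704
```

Run:
```python
from h import *
p,d=arm.grab_frame('side'); save('s3',cv2.resize(p[150:300,240:420],None,fx=4,fy=4))
goal(S2W(-.08,.084,.15))
```

```text
t 3.97 tcpS [-0.0799  0.0615  0.1532] q6 [ 0.06 -0.03 -0.09  1.5  -0.    0.32] gap 0.704 F [ 0.88 -0.91  0.19]
dworld mm [ 5.7 21.8 -3.2] dtool cm [0.32 0.02 2.25] turn rv [0.001 0.002 0.01 ] sign 1
```

View pics/s3.png

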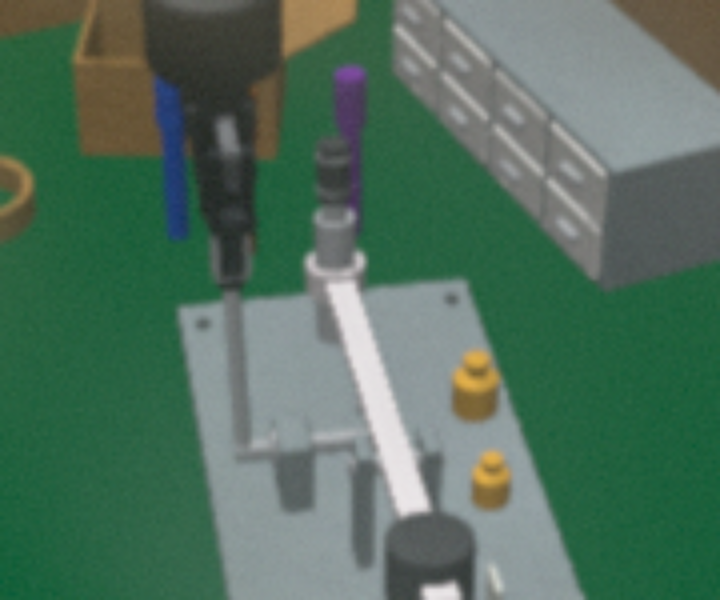

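The lever is well over and the damper has dipped (collar from crop row 240 to 262). A bit more pushes it to the stop.

Request:
apply_moves(
  commands=[
    [[0.2,0,0.8],[0,0,0],75],
    [[0.1,0,0.7],[0,0,0],75],
    [[0,0,0.5],[0,0,0],75],
    [[0,0,0],[0,0,0],75],
  ],
)

```text
clock: 4.3
tcp_pos: [0.5176, 0.0479, 0.1497]
eef_rot: [-0.432, 0.559, 0.427, 0.564]
ft_force: [-0.3, 0.1, 0.4]
finger_gap: 0.702
```

Run:
```python
from h import *
goal(S2W(-.08,.084,.15))
```

```text
t 4.3 tcpS [-0.0798  0.0822  0.1497] q6 [ 0.09 -0.01 -0.08  1.49 -0.    0.36] gap 0.702 F [-0.27  0.07  0.45]
dworld mm [0.3 1.8 0.3] dtool cm [-0.03  0.02  0.18] turn rv [-0.002  0.002  0.009] sign 1
```

Request:
apply_moves(
  commands=[
    [[0,0,0.3],[0,0,0],75],
    [[0,0,0.3],[0,0,0],75],
    [[0,0,0],[0,0,0],75],
    [[0,0,0],[0,0,0],75],
  ],
)

```text
clock: 4.63
tcp_pos: [0.519, 0.0532, 0.1495]
eef_rot: [-0.432, 0.56, 0.427, 0.563]
ft_force: [-0.0, -2.3, -0.2]
finger_gap: 0.705
```

Run:
```python
from h import *
p,d=arm.grab_frame('side'); save('s4',cv2.resize(p[150:300,240:420],None,fx=4,fy=4))
goal(S2W(-.08,-.084,.15))
```

```text
t 4.68 tcpS [-0.0798  0.0877  0.1495] q6 [ 0.1  -0.   -0.08  1.49 -0.    0.37] gap 0.705 F [-1.76 -2.88  0.44]
dworld mm [ -44.8 -165.7    0.5] dtool cm [ -0.03  -0.03 -17.17] turn rv [-0.002 -0.001  0.009] sign 1
```

View pics/s4.png

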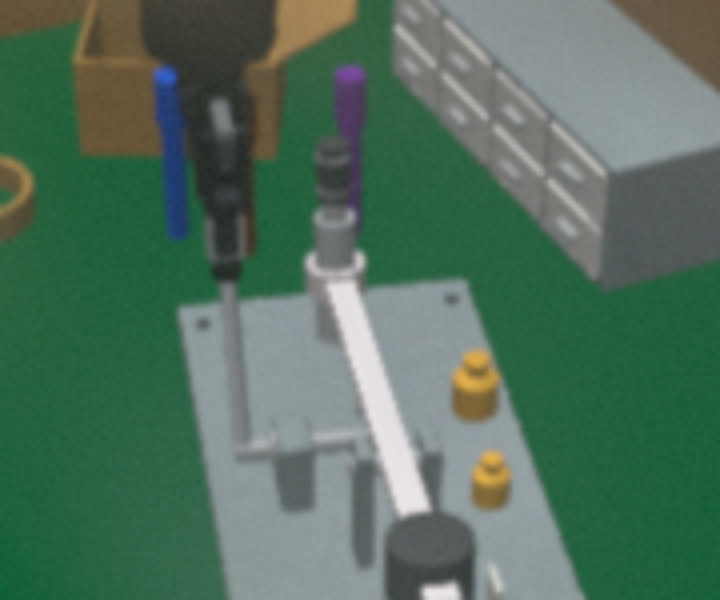

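Request:
apply_moves(
  commands=[
    [[0,0,0.3],[0,0,0],75],
    [[0,0,0.2],[0,0,0],75],
    [[0,0,0],[0,0,0],75],
  ],
)

```text
clock: 4.93
tcp_pos: [0.5191, 0.0532, 0.1489]
eef_rot: [-0.434, 0.564, 0.423, 0.561]
ft_force: [-0.4, -2.1, 1.4]
finger_gap: 0.708
```

Run:
```python
from h import *
goal(S2W(-.08,-.084,.15))
```

```text
t 4.93 tcpS [-0.0797  0.0877  0.1489] q6 [ 0.11 -0.   -0.07  1.49 -0.01  0.38] gap 0.708 F [-0.41 -2.11  1.38]
dworld mm [ -44.9 -165.7    1.1] dtool cm [  0.11  -0.08 -17.17] turn rv [-0.006 -0.012  0.009] sign 1
```

The tool no longer advances (stays at y 0.0877), so the lever is against its left stop. Back to the right now.

Request:
apply_moves(
  commands=[
    [[0,0,-1.2],[0,0,0],75],
    [[0,0,-1.2],[0,0,0],75],
    [[0,0,-1.2],[0,0,0],75],
    [[0,0,-1.2],[0,0,0],75],
    [[0,0,-1.2],[0,0,0],75],
    [[0,0,-1.2],[0,0,0],75],
    [[0,0,-1.2],[0,0,0],75],
    [[0,0,-1.2],[0,0,0],75],
    [[0,0,-1.2],[0,0,0],75],
    [[0,0,-1.0],[0,0,0],75],
    [[0,0,-1.0],[0,0,0],75],
    [[0,0,0],[0,0,0],75],
  ],
)

```text
clock: 5.93
tcp_pos: [0.4829, -0.0795, 0.1535]
eef_rot: [-0.433, 0.558, 0.425, 0.567]
ft_force: [0.4, -0.3, 0.1]
finger_gap: 0.704
```

Run:
```python
from h import *
goal(S2W(-.08,-.084,.15))
```

```text
t 5.93 tcpS [-0.0802 -0.0499  0.1535] q6 [-0.16 -0.09 -0.15  1.49  0.    0.1 ] gap 0.704 F [ 0.41 -0.28  0.14]
dworld mm [ -8.7 -33.   -3.5] dtool cm [ 0.33 -0.03 -3.41] turn rv [-0.005  0.003  0.017] sign 1
```

Request:
apply_moves(
  commands=[
    [[0.2,0,-0.8],[0,0,0.006],75],
    [[0.1,0,-0.8],[0,0,0.005],75],
    [[0,0,-0.7],[0,0,0.005],75],
    [[0,0,-0.5],[0,0,0],75],
    [[0,0,-0.3],[0,0,0],75],
    [[0,0,-0.3],[0,0,0],75],
    [[0,0,0],[0,0,0],75],
  ],
)

```text
clock: 6.52
tcp_pos: [0.4741, -0.1107, 0.1493]
eef_rot: [-0.425, 0.557, 0.434, 0.566]
ft_force: [2.5, 6.0, 0.1]
finger_gap: 0.71
```

Run:
```python
from h import *
p,d=arm.grab_frame('side'); save('s5',cv2.resize(p[150:300,240:420],None,fx=4,fy=4))
goal(S2W(-.08,-.09,.15))
```

```text
t 6.57 tcpS [-0.0805 -0.0825  0.1493] q6 [-0.24 -0.08 -0.15  1.5   0.02  0.03] gap 0.707 F [2.74 8.66 0.03]
dworld mm [-1.4 -7.4  0.7] dtool cm [-0.08 -0.05 -0.75] turn rv [-0.002  0.016 -0.002] sign 1
```

View pics/s5.png

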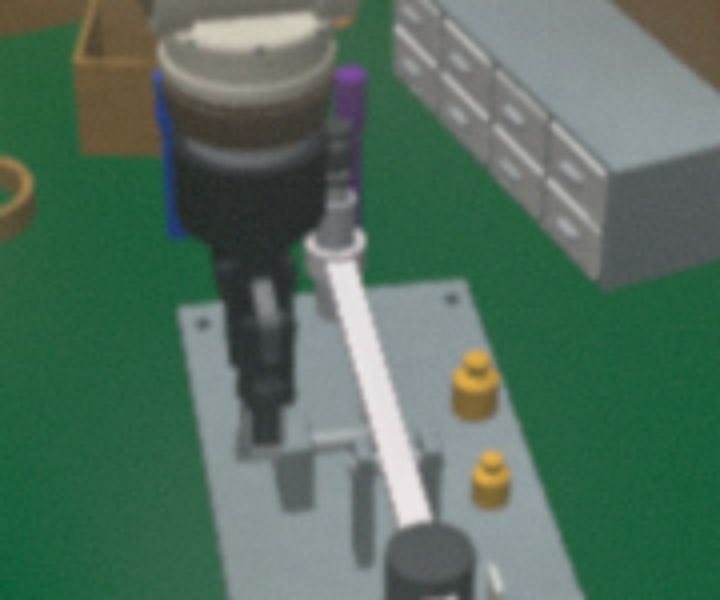

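Lever at the right stop (reaction rose to 9 N, no further travel), and the beam is level again (collar back at crop row 240). Centre the fingers, lift off, and go over the plunger.

Request:
apply_moves(
  commands=[
    [[0,0,0.9],[0,0,0],75],
    [[0,0,0.8],[0,0,0],75],
    [[0,0,0],[0,0,0],75],
    [[-1.5,0,0],[0,0,0],75],
    [[-2,0,0],[0,0,0],75],
    [[-2,0,0],[0,0,0],75],
    [[-2,0,0],[0,0,0],75],
    [[-2,0,0],[0,0,0],75],
    [[-2,0,0],[0,0,0],75],
    [[0,0,0],[0,0,0],75],
  ],
)

```text
clock: 7.4
tcp_pos: [0.4777, -0.0947, 0.2679]
eef_rot: [-0.426, 0.56, 0.434, 0.562]
ft_force: [0.5, 0.7, 1.0]
finger_gap: 0.706
```

Run:
```python
from h import *
p,d=arm.grab_frame('side'); save('s6',cv2.resize(p[150:300,240:420],None,fx=4,fy=4))
goal(S2W(0,.15,.26))
```

```text
t 7.45 tcpS [-0.0814 -0.0659  0.2662] q6 [-0.2  -0.04  0.11  1.73  0.01  0.06] gap 0.708 F [-0.31  0.77 -0.88]
dworld mm [134.8 187.3  -6.2] dtool cm [ 0.75 -8.15 21.58] turn rv [ 0.     0.009 -0.008] sign 1
```

View pics/s6.png

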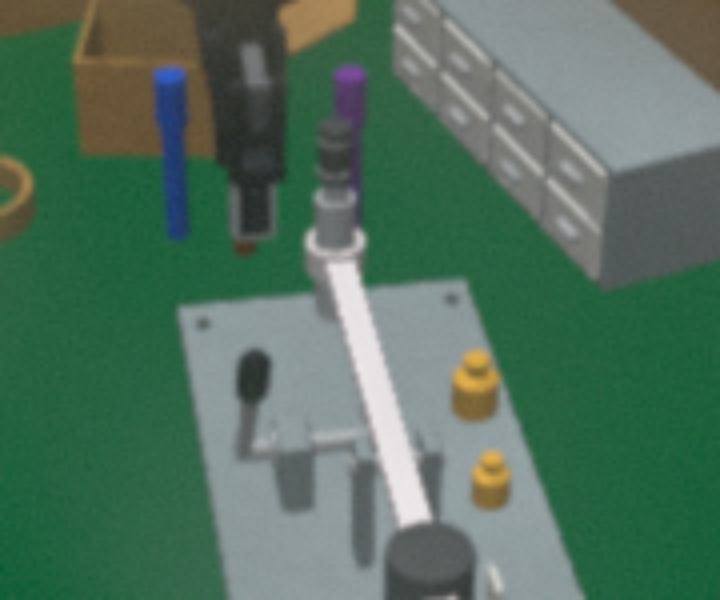

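The lever (crop 253,375) leans right, the beam is level and the plunger looks home (bare rod still short). Moving above the plunger.

Request:
apply_moves(
  commands=[
    [[-0.3,-0.9,2.3],[0,0,0],75],
    [[0,-0.9,2.4],[0,0,0],75],
    [[0,-0.9,2.4],[0,0,0],75],
    [[0,-0.9,2.4],[0,0,0],75],
    [[0,-0.9,2.4],[0,0,0],75],
    [[0,-0.9,2.4],[0,0,0],75],
    [[0,-0.9,2.4],[0,0,0],75],
    [[0,-0.9,2.4],[0,0,0],75],
    [[0,-0.9,2.4],[0,0,0],75],
    [[0,0,0],[0,0,0],75],
    [[0,0,0],[0,0,0],75],
  ],
)

```text
clock: 8.37
tcp_pos: [0.6161, 0.1002, 0.2577]
eef_rot: [-0.425, 0.565, 0.434, 0.557]
ft_force: [-0.4, 0.3, -0.2]
finger_gap: 0.704
```

Run:
```python
from h import *
goal(S2W(0.0005,.1505,.21))
```

```text
t 8.37 tcpS [0.0017 0.1583 0.2577] q6 [0.16 0.31 0.48 1.76 0.01 0.42] gap 0.704 F [-0.41  0.28 -0.19]
dworld mm [ -3.2  -7.2 -47.7] dtool cm [ 4.77  0.04 -0.77] turn rv [-0.001 -0.001 -0.017] sign 1
```

Request:
apply_moves(
  commands=[
    [[2.0,0,-0.4],[0,0,-0.008],75],
    [[2.0,0,-0.4],[0,0,-0.008],75],
    [[0.7,0,0],[0,0,0],75],
    [[0,0,0],[0,0,0],75],
    [[0,0,0],[0,0,0],75],
  ],
)

```text
clock: 8.78
tcp_pos: [0.6117, 0.0909, 0.2064]
eef_rot: [-0.43, 0.563, 0.43, 0.56]
ft_force: [-0.1, 1.0, 0.8]
finger_gap: 0.706
```

Run:
```python
from h import *
p,d=arm.grab_frame('side'); save('s7',cv2.resize(p[130:250,270:390],None,fx=5,fy=5,interpolation=cv2.INTER_CUBIC))
p,d=arm.grab_frame('top'); save('t7',cv2.resize(p[150:300,200:400],None,fx=4,fy=4,interpolation=cv2.INTER_CUBIC))
goal(S2W(0.0005,.1505,.145))
```

```text
t 8.88 tcpS [0.0003 0.1485 0.2072] q6 [ 0.15  0.25  0.32  1.64 -0.    0.41] gap 0.706 F [ 0.13 -0.    0.19]
dworld mm [  0.7   1.9 -62.2] dtool cm [ 6.21 -0.04  0.22] turn rv [-0.001 -0.003 -0.003] sign 1
```

View pics/s7.png

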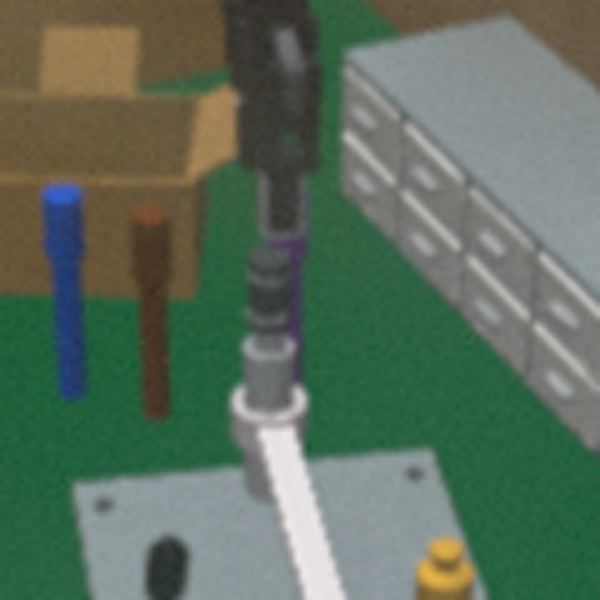

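View pics/t7.png

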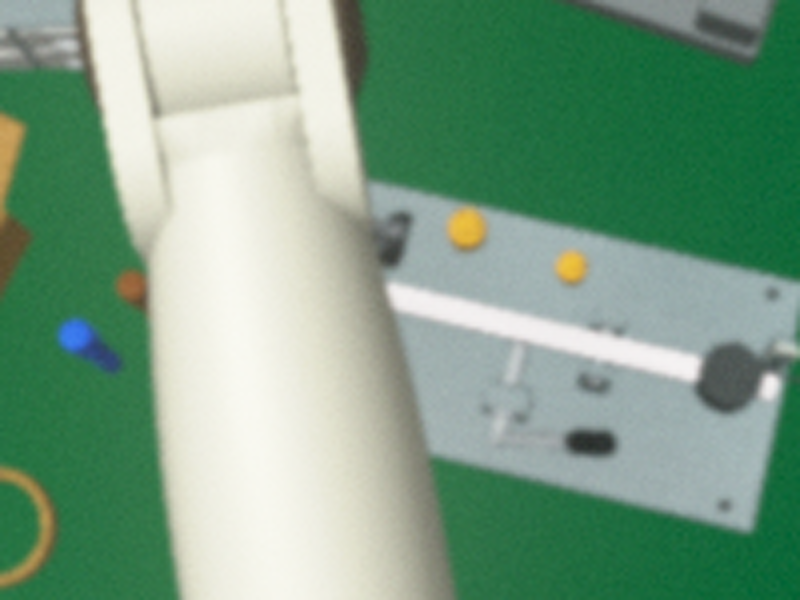

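Run:
```python
from h import *
P=S2W(.0003,.1485-.044,.2072+.008); u,v=proj('side',P); print((u-270)*5,(v-130)*5)
P=S2W(0,.15,.177); u,v=proj('side',P); print((u-270)*5,(v-130)*5)
```

```text
282.81303864670207 240.57351916243846
266.6018531876051 260.8252920196951
```

Side view: the near finger appears at crop (283,235), as projected, and the plunger's grip top at (268,258) agrees with the estimated axis. Descending around the grip.

Request:
apply_moves(
  commands=[
    [[1.5,0,0.1],[0,0,-0.002],75],
    [[1.5,0,0.1],[0,0,0],75],
    [[1.5,0,0],[0,0,0],75],
    [[1.0,0,0],[0,0,0],75],
    [[0.5,0,0],[0,0,0],75],
    [[0,0,0],[0,0,0],75],
    [[0,0,0],[0,0,0],75],
  ],
)

```text
clock: 9.47
tcp_pos: [0.6161, 0.093, 0.1529]
eef_rot: [-0.432, 0.559, 0.427, 0.564]
ft_force: [0.6, 0.0, 1.2]
finger_gap: 0.703
```

Run:
```python
from h import *
goal(S2W(0.0005,.1505,.145))
```

```text
t 9.47 tcpS [0.0036 0.1513 0.1529] q6 [ 0.15  0.24  0.2   1.52 -0.    0.42] gap 0.703 F [0.58 0.01 1.15]
dworld mm [-3.2  0.  -7.9] dtool cm [ 0.79  0.31 -0.08] turn rv [-0.002  0.001  0.009] sign 1
```

Request:
apply_moves(
  commands=[
    [[0.6,0.3,-0.05],[0,0,0.009],75],
    [[0,0,0],[0,0,0],75],
    [[0,0,0],[0,0,0],75],
  ],
)

```text
clock: 9.72
tcp_pos: [0.6136, 0.0934, 0.1486]
eef_rot: [-0.43, 0.561, 0.43, 0.563]
ft_force: [-0.7, -0.8, -0.2]
finger_gap: 0.706
```

Run:
```python
from h import *
p,d=arm.grab_frame('side'); save('s8',cv2.resize(p[130:250,270:390],None,fx=5,fy=5,interpolation=cv2.INTER_CUBIC))
goal(S2W(0.0005,.1505,.145))
```

```text
t 9.77 tcpS [0.001  0.151  0.1485] q6 [0.15 0.24 0.19 1.52 0.   0.42] gap 0.709 F [-0.13 -0.05 -0.85]
dworld mm [-0.7 -0.4 -3.5] dtool cm [ 0.35  0.05 -0.05] turn rv [-0.002  0.002  0.002] sign 1
```

View pics/s8.png

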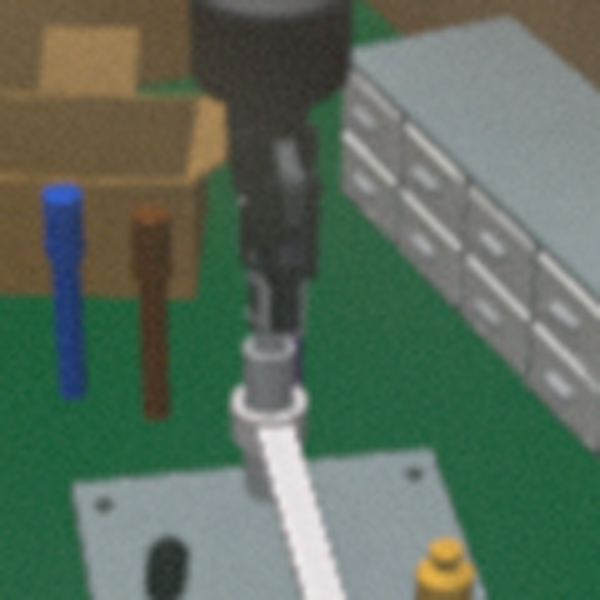

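Request:
apply_moves(
  commands=[
    [[0.5,0.05,-0.05],[0,0,0],120],
    [[0,0,0],[0,0,0],150],
    [[0,0,0],[0,0,0],165],
    [[0,0,0],[0,0,0],165],
    [[0,0,0],[0,0,0],165],
    [[0,0,0],[0,0,0],165],
  ],
  force=20,
)

```text
clock: 10.27
tcp_pos: [0.6131, 0.093, 0.1436]
eef_rot: [-0.43, 0.56, 0.429, 0.563]
ft_force: [0.2, 1.2, -0.3]
finger_gap: 0.357
```

Run:
```python
from h import *
goal(S2W(0.0005,.1505,.143))
```

```text
t 10.27 tcpS [0.0007 0.1506 0.1436] q6 [0.15 0.24 0.18 1.51 0.   0.41] gap 0.357 F [ 0.25  1.18 -0.3 ]
dworld mm [-0.2 -0.  -0.6] dtool cm [ 0.06  0.02 -0.01] turn rv [-0.002  0.002  0.002] sign 1
```

Request:
apply_moves(
  commands=[
    [[0,0,0],[0,0,0],172],
    [[0,0,0],[0,0,0],176],
    [[0,0,0],[0,0,0],176],
  ],
)

```text
clock: 10.52
tcp_pos: [0.6132, 0.093, 0.1438]
eef_rot: [-0.43, 0.56, 0.429, 0.563]
ft_force: [-0.3, 0.3, -0.9]
finger_gap: 0.311
```

Request:
apply_moves(
  commands=[
    [[0,0,0],[0,0,0],179],
    [[0,0,0],[0,0,0],179],
  ],
)

```text
clock: 10.68
tcp_pos: [0.6133, 0.0931, 0.1438]
eef_rot: [-0.43, 0.56, 0.429, 0.563]
ft_force: [0.0, -0.3, -0.6]
finger_gap: 0.299
```

Request:
apply_moves(
  commands=[
    [[0,0,0],[0,0,0],182],
    [[0,0,0],[0,0,0],182],
  ],
)

```text
clock: 10.85
tcp_pos: [0.6134, 0.0935, 0.1439]
eef_rot: [-0.43, 0.56, 0.43, 0.563]
ft_force: [-0.2, -0.4, 0.3]
finger_gap: 0.288
```

Request:
apply_moves(
  commands=[
    [[0,0,0],[0,0,0],185],
    [[0,0,0],[0,0,0],185],
  ],
)

```text
clock: 11.02
tcp_pos: [0.6135, 0.0939, 0.1439]
eef_rot: [-0.43, 0.56, 0.43, 0.563]
ft_force: [-0.2, -0.1, -0.9]
finger_gap: 0.272
```

Request:
apply_moves(
  commands=[
    [[0,0,0],[0,0,0],188],
    [[0,0,0],[0,0,0],188],
  ],
)

```text
clock: 11.18
tcp_pos: [0.6136, 0.0943, 0.144]
eef_rot: [-0.43, 0.559, 0.43, 0.563]
ft_force: [0.5, 0.4, -0.4]
finger_gap: 0.264
```

Request:
apply_moves(
  commands=[
    [[0,0,0],[0,0,0],191],
    [[0,0,0],[0,0,0],191],
  ],
)

```text
clock: 11.35
tcp_pos: [0.6137, 0.0945, 0.1441]
eef_rot: [-0.43, 0.559, 0.43, 0.564]
ft_force: [0.8, 1.4, 0.2]
finger_gap: 0.251
```

Request:
apply_moves(
  commands=[
    [[0,0,0],[0,0,0],196],
    [[0,0,0],[0,0,0],196],
  ],
)

```text
clock: 11.52
tcp_pos: [0.6137, 0.0945, 0.1441]
eef_rot: [-0.43, 0.559, 0.43, 0.564]
ft_force: [-0.1, 2.0, -0.1]
finger_gap: 0.253
```

Request:
apply_moves(
  commands=[
    [[0,0,0],[0,0,0],205],
    [[0,0,0],[0,0,0],215],
    [[0,0,0],[0,0,0],225],
    [[0,0,0],[0,0,0],225],
  ],
  force=25,
)

```text
clock: 11.85
tcp_pos: [0.6137, 0.0945, 0.1442]
eef_rot: [-0.43, 0.559, 0.43, 0.564]
ft_force: [1.4, 2.0, -0.1]
finger_gap: 0.249
```

Run:
```python
from h import *
goal(S2W(0.0005,.1505,.184))
for i in range(4):
    p,d=arm.grab_frame('side'); s=arm.read_state();print(s['ft_force'].round(2),s['torque'].round(3))
save('s9',cv2.resize(p[130:250,270:390],None,fx=5,fy=5,interpolation=cv2.INTER_CUBIC))
```

```text
t 11.85 tcpS [0.0008 0.1522 0.1442] q6 [0.15 0.24 0.18 1.51 0.   0.41] gap 0.249 F [ 1.37  1.99 -0.09]
dworld mm [-0.7 -1.5 39.8] dtool cm [-3.99  0.02 -0.14] turn rv [-0.001  0.006  0.003] sign 1
[ 0.61  1.52 -0.06] [ 0.595 -0.095 -0.049]
[-0.27  2.46  0.78] [ 0.575 -0.168 -0.013]
[-0.35  1.69  0.21] [ 0.561 -0.132 -0.055]
[ 0.46  2.08 -0.63] [ 0.558 -0.147 -0.015]
```

View pics/s9.png

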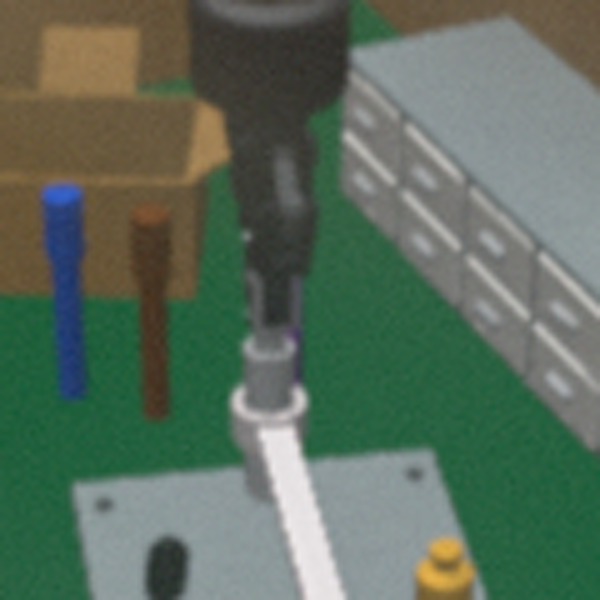

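Request:
apply_moves(
  commands=[
    [[0,0,0.04],[0,0.005,0.003],225],
    [[0,0,0],[0,0,0],225],
  ],
)

```text
clock: 12.22
tcp_pos: [0.6137, 0.0947, 0.1441]
eef_rot: [-0.43, 0.562, 0.43, 0.561]
ft_force: [0.8, 1.2, 0.3]
finger_gap: 0.247
```

```bash
cat > chk.py <<'E'
from h import *
import sys
goal(S2W(0.0005,.1523,.184))
F=[];T=[]
for i in range(3):
    p,d=arm.grab_frame('side'); s=arm.read_state();F.append(s['ft_force']);T.append(s['torque'])
R=Ro.from_quat(s['eef_rot'])
print('F tool',R.inv().apply(np.mean(F,0)).round(2),'T tool',R.inv().apply(np.mean(T,0)).round(3))
if len(sys.argv)>1: save(sys.argv[1],cv2.resize(p[130:250,270:390],None,fx=5,fy=5,interpolation=cv2.INTER_CUBIC))
E
python3 chk.py
```

```text
t 12.22 tcpS [0.0009 0.1523 0.1441] q6 [ 0.15  0.24  0.18  1.51 -0.    0.42] gap 0.247 F [0.78 1.16 0.29]
dworld mm [-0.4  0.1 39.9] dtool cm [-3.99  0.04 -0.  ] turn rv [-0.001 -0.     0.   ] sign 1
F tool [ 0.12 -0.11  1.46] T tool [ 0.024 -0.395 -0.071]
```

Held, aligned (tilt under 1 mrad), with 1.5 N lateral. Start drawing slowly.

Request:
apply_moves(
  commands=[
    [[-0.25,0,0.02],[0,0,0],225],
    [[-0.25,0,0],[0,0,0],225],
    [[-0.25,0,0],[0,0,0],225],
    [[-0.25,0,0],[0,0,0],225],
  ],
)

```text
clock: 12.7
tcp_pos: [0.6134, 0.0947, 0.153]
eef_rot: [-0.429, 0.562, 0.43, 0.561]
ft_force: [1.0, 1.5, -3.5]
finger_gap: 0.251
```

```bash
python3 chk.py s10
```

```text
t 12.7 tcpS [0.0005 0.1523 0.153 ] q6 [ 0.15  0.24  0.2   1.53 -0.    0.42] gap 0.251 F [ 1.01  1.52 -3.55]
dworld mm [-0.  0. 31.] dtool cm [-3.1   0.01 -0.  ] turn rv [-0.001 -0.001 -0.002] sign 1
F tool [ 1.86 -0.93  1.17] T tool [ 0.021 -0.363 -0.13 ]
```

View pics/s10.png

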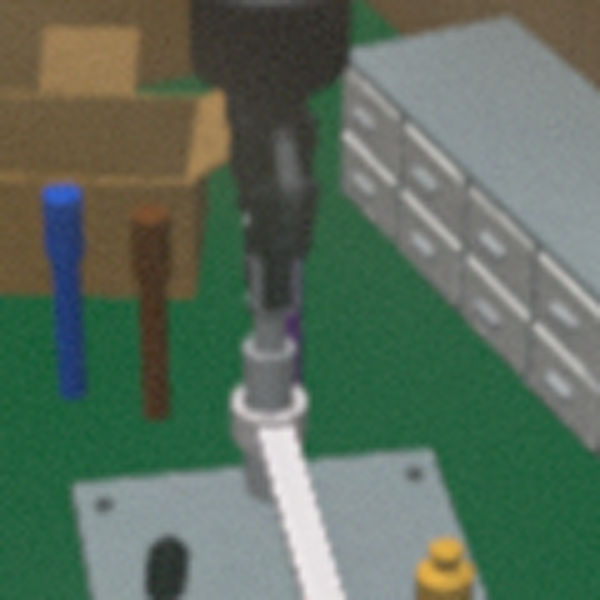

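The rod is coming up (longer bare rod above the mouth at crop 268,325), with small side forces. Continue.

Request:
apply_moves(
  commands=[
    [[-0.3,-0.02,0.02],[0,0,0],225],
    [[-0.3,0,0],[0,0,0],225],
    [[-0.3,0,0],[0,0,0],225],
    [[-0.3,0,0],[0,0,0],225],
    [[-0.25,0,0],[0,0,0],225],
  ],
)

```text
clock: 13.27
tcp_pos: [0.6135, 0.0947, 0.1685]
eef_rot: [-0.429, 0.562, 0.43, 0.561]
ft_force: [1.7, 0.6, -2.8]
finger_gap: 0.256
```

```bash
python3 chk.py s11
```

```text
t 13.27 tcpS [0.0006 0.1523 0.1685] q6 [ 0.15  0.25  0.24  1.56 -0.    0.42] gap 0.256 F [ 1.73  0.57 -2.84]
dworld mm [-0.1  0.1 15.5] dtool cm [-1.55  0.01  0.  ] turn rv [-0.001 -0.001 -0.002] sign 1
F tool [ 2.09 -0.31  1.4 ] T tool [-0.009 -0.25  -0.121]
```

Request:
apply_moves(
  commands=[
    [[-0.3,0,0.03],[0,0,0],225],
    [[-0.3,0,0],[0,0,0],225],
    [[-0.3,0,0],[0,0,0],225],
    [[-0.3,0,0],[0,0,0],225],
    [[-0.2,0,0],[0,0,0],225],
    [[0,0,0],[0,0,0],225],
  ],
)

```text
clock: 13.92
tcp_pos: [0.6136, 0.0947, 0.1836]
eef_rot: [-0.429, 0.563, 0.43, 0.561]
ft_force: [-0.9, -0.2, -2.5]
finger_gap: 0.25
```

```bash
python3 chk.py s12
```

```text
t 13.92 tcpS [0.0007 0.1523 0.1836] q6 [ 0.15  0.25  0.27  1.59 -0.    0.42] gap 0.25 F [-0.86 -0.24 -2.52]
dworld mm [-0.2  0.   0.4] dtool cm [-0.03  0.02 -0.  ] turn rv [-0.002 -0.002 -0.002] sign 1
F tool [ 1.82 -0.77  0.79] T tool [-0.027 -0.19  -0.166]
```

View pics/s12.png

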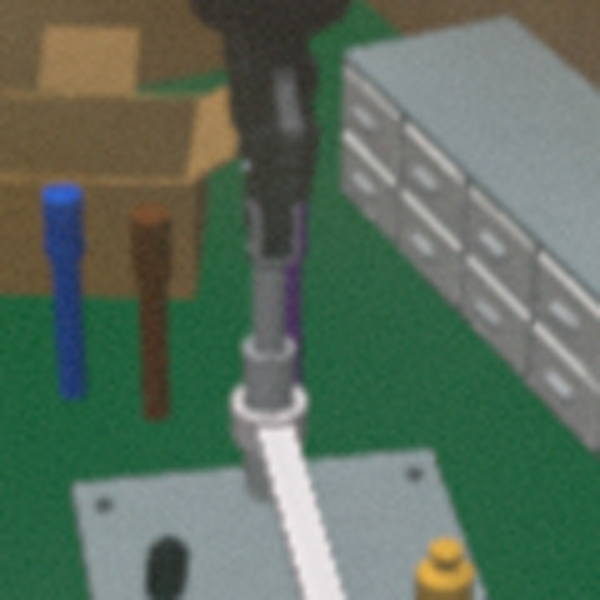

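Run:
```python
from h import *
p,d=arm.grab_frame('side')
save('s13',cv2.resize(p[165:220,300:350],None,fx=11,fy=11,interpolation=cv2.INTER_CUBIC))
for n,z in(('mouth centre',.125),('gripbottom if 40mm',.177),('tips',.187)):
    u,v=proj('side',S2W(.0005,.151,z)); print(n,(u-300)*11,(v-165)*11)
    u,v=proj('side',S2W(.0005,.151-.011,z)); print(' near edge',(u-300)*11,(v-165)*11)
print(p[165:210,323].tolist())
```

```text
mouth centre 258.36810512444947 381.30231401765377
 near edge 266.20487674440375 407.393216060177
gripbottom if 40mm 258.00316224764106 186.32462062354767
 near edge 266.0349592396772 211.73936424342483
tips 257.93140938056615 147.6942071087264
 near edge 266.0019156663438 172.9678737351658
[[62, 63, 54], [59, 62, 52], [60, 60, 54], [54, 57, 52], [55, 56, 49], [57, 57, 53], [62, 63, 59], [61, 60, 56], [60, 65, 57], [57, 57, 55], [57, 61, 54], [55, 61, 54], [51, 58, 52], [55, 61, 57], [54, 55, 51], [56, 62, 59], [70, 70, 70], [81, 85, 84], [88, 92, 90], [97, 100, 99], [106, 108, 107], [104, 108, 108], [104, 107, 108], [105, 107, 107], [105, 109, 108], [104, 107, 105], [102, 105, 105], [107, 109, 108], [103, 107, 105], [106, 107, 107], [106, 110, 109], [104, 108, 109], [108, 110, 109], [105, 107, 108], [104, 110, 107], [117, 121, 121], [126, 130, 131], [113, 116, 118], [110, 114, 114], [106, 111, 112], [106, 110, 109], [107, 112, 113], [111, 113, 114], [110, 111, 115], [107, 112, 110]]
```

View pics/s13.png

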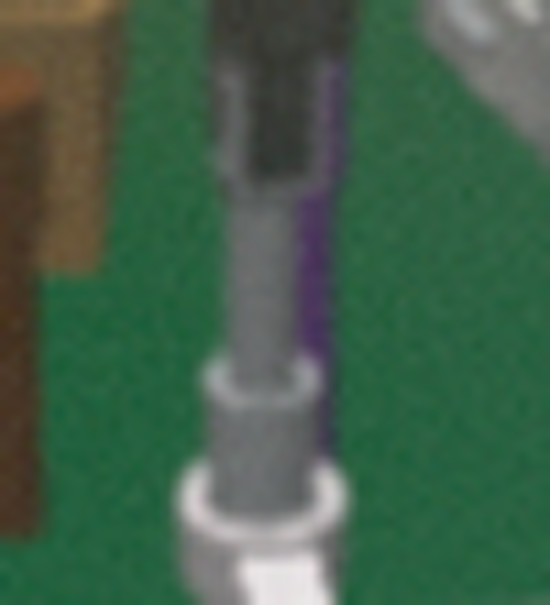

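The bare rod runs from the mouth (crop 262,385) up to the fingertip (262,190). That is about 52 mm by projection, so 40 mm is drawn. The rod stands in the middle of the bore and none of the grip shows below the finger, so it didn't slip. A last look at everything else comes before handing in.

Request:
apply_moves(
  commands=[
    [[0,0,0],[0,0,0],225],
    [[0,0,0],[0,0,0],225],
    [[0,0,0],[0,0,0],225],
  ],
)

```text
clock: 14.37
tcp_pos: [0.6135, 0.0947, 0.183]
eef_rot: [-0.429, 0.563, 0.43, 0.56]
ft_force: [1.3, 1.0, -1.4]
finger_gap: 0.249
```

```bash
python3 chk.py
python3 - <<'E'
from h import *
p,d=arm.grab_frame('side'); save('s14',p)
E
```

```text
t 14.37 tcpS [0.0006 0.1523 0.183 ] q6 [ 0.15  0.25  0.27  1.59 -0.    0.42] gap 0.249 F [ 1.26  1.03 -1.36]
dworld mm [-0.1 -0.   1. ] dtool cm [-0.1   0.01 -0.  ] turn rv [-0.001 -0.002 -0.003] sign 1
F tool [ 1.29 -1.18  1.58] T tool [ 0.007 -0.286 -0.224]
```

View pics/s14.png

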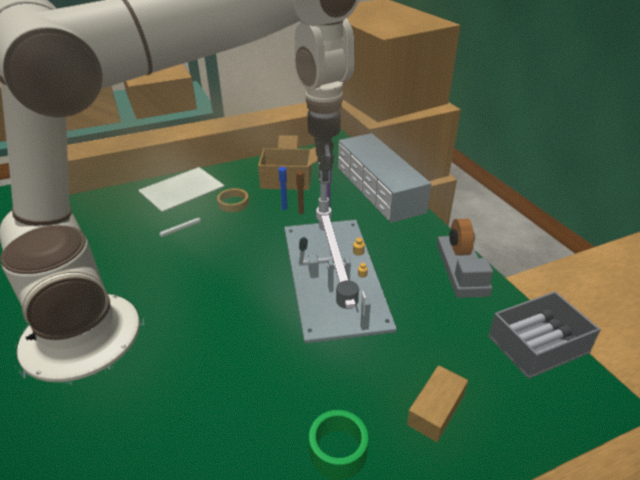

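All objects are where they were (weights at 358,245 and 363,270; tapes and cartons as before). The lever leans right at (303,243) and the collar is level at (323,212). Side force is about 2 N. Handing in.

Run:
```python
from h import *
print(arm.finish_job()); s=arm.read_state(); print(s['clock'],s['tcp_pos'],s['ft_force'])
```

```text
the job is handed in; nothing more can be done
None
the job is handed in; nothing more can be done
```

I did the whole damper check and handed the job in at about 14.6 s of the 53 s allowed. The hand-in gives no verdict, so what follows rests on my own measurements.

- **Lever:** With the open fingers astride its grip, I swung it to the left stop. The tool stopped advancing and the beam visibly dipped. I then swung it back to the right stop, where the reaction rose to 9 N. The beam came level again with the plunger still home.
- **Plunger:** I took it by its grip with 25 N and drew it straight up by about 39 mm (tool height 0.144 to 0.183 m). I am still holding it there.
- **Last checks:** The tool is about 4 mrad or less from vertical and the side force is about 2 N. The last picture shows no slip and the rod in the middle of the bore. The lever is right, the beam level, and the weights, tapes and cartons look unmoved.
- **Not confirmed:** I could not see the dark ring itself at the tube's mouth. The 39–40 mm figure comes from the tool's rise and the length of bare rod in the picture, and the two agree. The grasp sat about 1.5–2 mm along the beam from my first camera estimate of the tube axis. That is within the calibration error, and the arm gave way to it while closing, with only about 2 N on the tube.

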